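Close the tub, then jack up the tilting tray and hold it

ROBOT

A 6-joint arm with a two-finger parallel gripper is mounted at the origin on a cart in front of the work surface, level with it; the furniture and walls round the work are solid. World frame = base frame: x ahead of the robot, y to its left, z up, the work surface at z = 0. Lengths are in m, angles in rad, forces in N, time in s.
With the tool pointing down it reaches from about 0.325 to 0.85 m from the base axis. Payload 15.5 kg.
Tool frame: the origin (TCP) lies at the centre of the arm's flange, where the gripper is bolted on; the fingertips stand 191 mm ahead of it and the grasp point (between the pads) lies 172 mm ahead of it; z points along the fingers, y is the line along which they close (so a half turn about z gives the same grasp; the last joint's range is limited). The gripper opens to 91 mm and grips with 3 to 60 N. Pads are 32 mm wide; open, the fingers measure 118 mm over their backs; the gripper's body (76 mm by 178 mm) begins 60 mm behind the grasp point.
Start: joints at [1.179, 0.494, 1.345, -0, 1.302, -0.096], TCP at [0.183, 0.598, 0.405] pointing down, gripper open.
Joint ranges: [-2.91, 2.91], [-0.82, 2.16], [0.22, 2.67], [-1.22, 4.37], [0.12, 2.79], [-3.08, 3.08]. Speed limits (rad/s): [1.89, 1.89, 2.57, 3.01, 3.01, 3.01].

INTERFACE

Orientations are given as a 3x3 rotation matrix whose columns are the frame's x, y, z axes.
In Python, from cell import arm gives the robot as it stands.
- The arm moves only by the tool drive_tool, never from a script. Its argument "deltas" is a list of rows, each an object with "slide": the shift along the tool's x, y, z in mm, a list of three; "roll": the turn about the tool's z in degrees; "grip": the closure, from 0 (fully open) to 1 (shut). In form: [{"slide": [dx, dy, dz], "roll": roll, "grip": grip}, ...]. A call has 1 to 8 rows; each row shifts and turns the commanded pose from where the row before left it, along the tool's axes as they then stand; what a row does not reach is not made up. A row lasts 1/10 s, in which the tool goes at most 50 mm and 8.59 degrees, less where a joint would pass 70% of its speed; a pose out of reach is approached as far as the arm can. A call with a gripper value outside its range is refused whole. The fingers move at their own pace and stop on an object; "grip_force" is the grip in N (left out, the last holds). Time passes only in rows, so rows that do not move let the fingers close. It gives the time, the measured TCP pose, the force, the opening and the grip force at its end, in the units of the state.
- arm.get_obs(): the state, without advancing time (a new reading comes with each control period).
- arm.camera(name): name is "scene" or "top" or "wrist"; returns a dict with "color" (420x560x3 uint8, blue, green, red), "intrinsics" (3x3 intrinsics, pixels), "position" and "rotation" of the camera in the world; the wrist camera has in their place "tool_from_camera" (4x4, takes a point from camera to tool coordinates, whose origin is the TCP and whose axes are the flange's). Camera axes: x right, y down, z forward; pixel columns grow to the right and rows downward; lengths in m; the calibration is good to about 2 mm. A picture is of the moment at which its call begins: read the wrist's pose just before it. There is no depth.
- arm.job_done(): hands the job in; it is judged then, once.
Trained networks look in a picture, given as the dict that the camera call returned (one of the last four; its "shot" number tells which), for a name from the list of things; names that differ only in an ending like _2 or _b are one class to them, and where a whole thing is asked for, a point or a joint stands for the part that bears it (a point fixed in the world has none). Each returns a list of dicts, best first, with "conf" (0 to 1); they miss things now and then, are a little off and sometimes report something else, mostly with a low value. They report only what shows in the picture. A call takes as long as a camera call. They do not tell look-alikes from the thing itself.
- arm.silhouettes(query, picture): "pixels" (420x560 bool, what is visible of it) and "extent" ([left, top, right, bottom] in pixels, round what is visible of it).
The state is a dict: "time": time; "joints": joint angles; "dq": joint speeds; "tau": joint torques, N m; "tcp_pos": TCP position; "orientation": TCP orientation; "ft_force": force on the tool from outside, world axes, zero at the start; "moment": the same for the moment, N m; "width": opening from 0.0 (shut) to 1.0 (fully open); "grip_force": force on a finger pad.
Only numpy, scipy, OpenCV 4.12 (cv2) and the standard library are available. Lean on these libraries where they do the work, as an engineer would, in place of code of your own. Each camera call takes 0.05 s, during which the arm holds its last target. There are 200 camera calls.

TASK

Put the loose lid on the tub standing in the tilting tray and press it down until it is seated level all round, so that the tub is closed before it tilts. Then stand the small lever jack on the bench with its round saddle directly under the lift pad of the tray, try the lift with one full pump of the handle, letting the handle come all the way back up, and then pump the handle fully down again and finish while holding it down, so that the jack alone keeps the tray raised. Leave the other things on the bench where they are.

Things in the scene. Friction and masses are not known exactly. Their poses are not given: they have to be found in the camera images.
- tilt_stand: Low fixed steel stand, 170 (x) by 165 mm (y), origin on the bench under its middle. Aluminium tray (top 62 mm up, rims 72) hinged along y -75, z 50; its +y edge, to the robot's left within 12 deg, lifts. Below that edge it is open, 130 mm between two rest legs at x +-72, y 66. A 36 mm wide lug sticks out there to y 114. The white tub is fixed on the tray, axis at x 0, y -5.
- tub_rim (a point): Centre of the mouth of the round white tub, at rim height (132 mm above the bench with the tray down); z along the tub axis. Outer diameter 84, bore 76, depth 65 mm. Four small sprung rubber catches inside, 6 mm below the rim, reaching in to a 68 mm circle, hold a lid up until it is pressed.
- lid: Loose round grey lid, 70 g, upright on the bench; origin at the centre of its underside, z up. Plug 16 mm deep, diameter 62 at the bottom, 72 from 7 mm up; flange diameter 86, z 16 to 20; round knob to grip, diameter 22, z 20 to 50 mm. Laid in the mouth it stops on the catches about 6 mm too high; 8 to 18 N straight down on the knob seats it, and it stays.
- lid_flange (a point): Centre of the underside of the lid's flange (16 mm above the lid's origin). When seated it coincides with point tub_rim.
- jack: Loose grey lever jack, 0.8 kg. Origin under its base, below the lever's pivot (z 45); x to the saddle (nose; starts pointing to the robot's right within 20 deg), -x to the handle. Base 6 mm thick: 64 mm wide from x -165 to 15, 40 wide on to x 74. Grip it from above by the two upright cheeks at the origin: 40 mm over the outside (y), 34 long (x), up to z 58; the lever runs between them.
- saddle (a point): Centre of the ball-shaped steel saddle (radius 10 mm) on the lever's short arm: with the handle up it lies at jack x 60, y 0, z 30 mm, so that its top is at 40 mm; it rises by about 35 mm as the handle goes fully down.
- lift_pad (a point): Centre of the underside of the lift pad, a dark steel disc 28 mm across under the tray's lug (a rivet head on top of the lug marks it); at stand x 0, y 93 mm, 52 mm above the bench with the tray down. The saddle passes under it with 12 mm to spare while the handle is up.
- handle_pad (a point): Middle of the upper face of the handle's black grip (65 mm long, 32 mm wide), 140 mm from the pivot. With the handle up it lies at jack x -111, z 130 mm and the grip slopes 36 degrees; fully down at about x -140, z 53 mm, level.
- pump_handle (a joint): Handle angle of the jack, rad: 0 up (its spring returns it there), 0.6 at the lower stop. Pressing it down on the grip takes about 3 N at the top and 6 N fully down under the tray.
- tray (a joint): Tilt of the tray, rad: 0 down on its legs; grows as the +y edge rises. The jack properly placed lifts it to about 0.14.
- bottle_amber: Brown bottle 125 mm tall, 62 mm across; a bystander to leave where it is. Origin at the centre of its underside.
- septa_tin: Flat round tin, 65 mm across, 26 mm high; a bystander to leave where it is. Origin at the centre of its underside.
- solder_spool: Spool, 50 mm across, 30 mm high; a bystander to leave where it is. Origin at the centre of its underside.
- screwdriver: Screwdriver, 182 mm long, lying; a bystander to leave where it is. Origin at the centre of its underside.
- usb_stick: USB stick, 53 mm long, lying; a bystander to leave where it is. Origin at the centre of its underside.
- flow_meter: Hand-held meter, 133x62x35 mm, lying; a bystander to leave where it is. Origin at the centre of its underside.
- spanner_small: Open-ended spanner, 105 mm long, lying; a bystander to leave where it is. Origin at the centre of its underside.
Not all that is in view belongs to the job. Of the things like the lid, leave any that is turquoise; of the rest the larger one is meant.

How it is judged:
On the way, in this order (a step that is already met when the one before it is completed fails the run):
1. the lid is seated level on the tub and let go (z of lid_flange in the frame of tub_rim below 0.0025 m and distance between lid_flange and tub_rim below 0.006 m and angle between the z axis of lid and the z axis of tub_rim, either way round below 0.06 rad and contact force between each of the fingers, the arm and lid below 0.2 N and value of joint tray below 0.03 rad), for 0.2 s.
2. the jack stands flat on the bench, saddle under the lift pad, handle up, let go (height (world z) of jack below 0.004 m and angle between jack's own z axis and vertical below 0.05 rad and horizontal distance between saddle and lift_pad below 0.013 m and value of joint pump_handle below 0.1 rad and value of joint tray below 0.03 rad and contact force between each of the fingers, the arm and jack below 0.3 N), for 0.2 s.
3. first full pump: the handle goes down and the jack lifts the tray (height (world z) of jack below 0.004 m and angle between jack's own z axis and vertical below 0.05 rad and horizontal distance between saddle and lift_pad below 0.013 m and value of joint pump_handle above 0.48 rad and value of joint tray above 0.09 rad and contact force between each of the fingers, the arm and tilt_stand below 0.5 N), for 0.1 s.
4. the handle comes all the way back up and the tray settles (value of joint pump_handle below 0.08 rad and value of joint tray below 0.03 rad), for 0.1 s.
At the end, for the whole second after the job is handed in: Arm holds the handle down (over 0.48 rad, over 2 N), touching nothing of stand, tub or lid; jack flat on the bench, saddle within 13 mm of the pad centre, it alone carries the tray at 0.09 to 0.2 rad; lid flush within 2.5 mm, level within 0.06 rad (all of step 3 and z of lid_flange in the frame of tub_rim below 0.0025 m and distance between lid_flange and tub_rim below 0.006 m and angle between the z axis of lid and the z axis of tub_rim, either way round below 0.06 rad and contact force between each of the fingers, the arm and lid below 0.2 N and value of joint tray below 0.2 rad and contact force between any of the fingers, the arm and jack above 2 N and contact force between jack and tilt_stand above 1 N); the arm keeps its last pose, push and grip.
It fails at once if the tray is tilted while the tub is not closed (value of joint tray above 0.06 rad and not (z of lid_flange in the frame of tub_rim below 0.0025 m and distance between lid_flange and tub_rim below 0.006 m and angle between the z axis of lid and the z axis of tub_rim, either way round below 0.06 rad)).
It fails at once if another thing on the bench is shifted by more than 30 mm (distance of any of bottle_amber, septa_tin, solder_spool, screwdriver, usb_stick, flow_meter, spanner_small from where it was at the start of the episode above 0.03 m).
It also fails if it takes over 72 s, if anything falls off the work surface, if the arm or the gripper's body presses on something with over 40 N, if the wrist force passes 120 N, or if a joint passes its speed limit or range.

## Working session

There is one attempt and no reset: what is moved stays moved. The work goes in short steps, Python scripts to look and compute and a tool call to move; the robot and the scene stay as the last step left them, time stands still between calls to the robot, and variables do not carry over. Pictures are saved under pics/ and viewed, at most 10 in all, crops included, and the job is handed in when it is done.

Besides the shell and the picture viewer there is one more tool, called after "Emit:" by a JSON object that holds its "api" and its "payload", one argument or row to a line. drive_tool: Moves the arm, as the interface text tells. Its arguments: {"type":"object","properties":{"deltas":{"type":"array","items":{"type":"object","properties":{"slide":{"type":"array","items":{"type":"number"}},"roll":{"type":"number"},"grip":{"type":"number"}}}},"grip_force":{"type":"number"}},"required":["deltas"]}

```bash
mkdir -p pics; ls; python3 - <<'E'
from cell import arm
import cv2,numpy as np
o=arm.get_obs();print(o)
for n in ("top","scene"):
    p=arm.camera(n);cv2.imwrite(f"pics/{n}0.png",p["color"])
    print(n,p["intrinsics"],p["position"],p["rotation"])
    for q in ["tilt_stand","lid","jack","saddle","handle_pad","bottle_amber","septa_tin","solder_spool","screwdriver","usb_stick","flow_meter","spanner_small","lift_pad","tub_rim"]:
        for d in arm.silhouettes(q,p):
            print(q,round(d["conf"],2),d["extent"],d["pixels"].sum())
E
```

```text
pics
{'time': 0.0, 'joints': array([ 1.17851686e+00,  4.94151886e-01,  1.34610077e+00,  2.73817067e-05,
        1.30251423e+00, -9.55356857e-02]), 'dq': array([-0.00156193, -0.00154064, -0.00016034, -0.00020497,  0.00042251,
       -0.00115737]), 'tau': array([ 4.19208271e-03, -8.78840017e+01, -3.81861377e+01,  7.08734547e-02,
        5.34603826e-02, -7.85187467e-05]), 'tcp_pos': array([0.18271376, 0.59754554, 0.40416789]), 'orientation': array([[-9.56291542e-01,  2.92414541e-01, -4.73301280e-04],
       [ 2.92414891e-01,  9.56290947e-01, -1.07494566e-03],
       [ 1.38283989e-04, -1.16636178e-03, -9.99999310e-01]]), 'ft_force': array([-0.07106423, -0.29186629, -0.46073696]), 'moment': array([0.04568075, 0.03708337, 0.0207742 ]), 'grip_force': 0.0, 'width': 1.001570205863059}
top [[513.66216345   0.         279.15479636]
 [  0.         513.66216345 206.35736214]
 [  0.           0.           1.        ]] [ 0.47247076 -0.04980476  1.39878403] [[ 0.01904789 -0.99923695  0.03409833]
 [-0.999816   -0.01895943  0.00291571]
 [-0.002267   -0.0341476  -0.99941423]]
tilt_stand 0.56 [261.3, 15
[... 1489 characters left out ...]
0.6 [306.5, 287.7, 340.8, 316.6] 745
lid 0.39 [263.7, 204.0, 339.8, 263.4] 2647
jack 0.63 [210.8, 142.9, 256.2, 207.2] 430
jack 0.62 [208.7, 147.9, 264.0, 215.5] 1375
saddle 0.56 [211.5, 142.1, 255.5, 205.7] 337
handle_pad 0.85 [212.8, 144.9, 255.4, 206.4] 270
septa_tin 0.76 [342.4, 262.3, 363.9, 281.6] 417
solder_spool 0.68 [212.6, 144.7, 257.2, 206.2] 360
solder_spool 0.59 [230.9, 249.5, 247.9, 266.4] 300
screwdriver 0.68 [232.5, 287.7, 255.7, 312.7] 230
usb_stick 0.63 [224.0, 235.0, 229.2, 250.1] 60
flow_meter 0.91 [154.7, 174.0, 182.0, 205.8] 607
flow_meter 0.63 [227.5, 243.3, 247.3, 269.5] 302
lift_pad 0.68 [263.9, 204.5, 339.8, 266.3] 2589
tub_rim 0.94 [267.7, 204.9, 337.6, 260.4] 2590
```

```bash
python3 - <<'E'
import cv2
a=cv2.imread("pics/top0.png")[90:300,100:440];cv2.imwrite("pics/top0c.png",cv2.resize(a,None,fx=2.35,fy=2.35,interpolation=cv2.INTER_CUBIC))
a=cv2.imread("pics/scene0.png")[130:380,140:380];cv2.imwrite("pics/scene0c.png",cv2.resize(a,None,fx=2.4,fy=2.4,interpolation=cv2.INTER_CUBIC))
E
```

```text
(no output)
```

View pics/top0c.png

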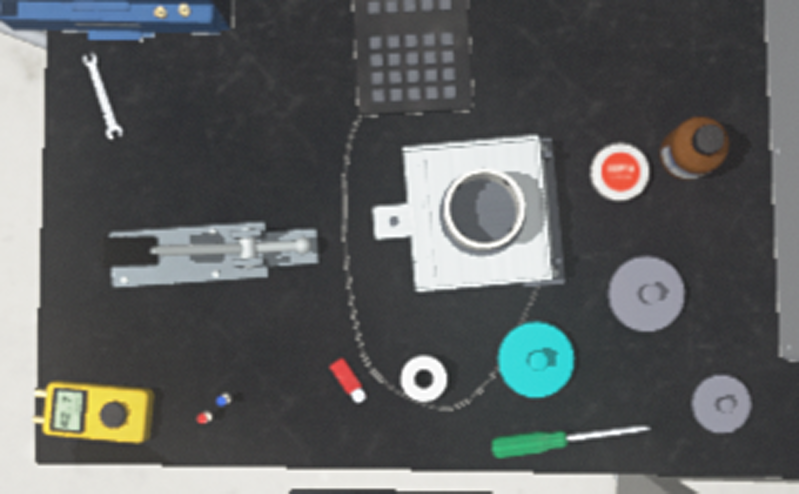

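View pics/scene0c.png

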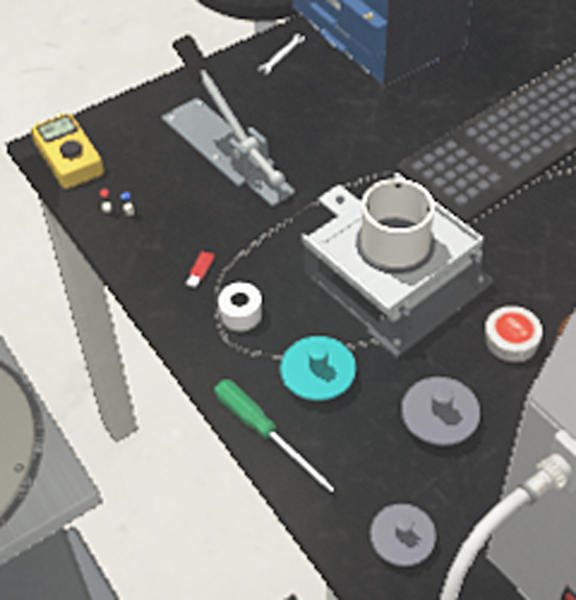

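The overhead crop shows the large grey lid at full-frame px (375,215), with the turquoise lid (328,243) and small grey lid (407,262) as decoys. It also shows the lug rivet at (267,184), the tub mouth at (306,179), and the jack along (147..235, 196), nose to the right.

```bash
cat > h.py <<'E'
import numpy as np,cv2
from cell import arm
def cam(p,o=None):
    if "position" in p: return np.array(p["position"]),np.array(p["rotation"]),np.array(p["intrinsics"])
    T=np.array(p["tool_from_camera"]);R=np.array(o["orientation"]);
    return R@T[:3,3]+o["tcp_pos"],R@T[:3,:3],np.array(p["intrinsics"])
def ray(c,uv,z):
    t,R,K=c;d=R@np.linalg.inv(K)@[uv[0],uv[1],1];return t+d*(z-t[2])/d[2]
def proj(c,X):
    t,R,K=c;q=K@(R.T@(np.asarray(X)-t));return q[:2]/q[2]
def ext(d): e=d["extent"];return ((e[0]+e[2])/2,(e[1]+e[3])/2)
def tool(o,X):  # world point -> tool coordinates mm
    return 1000*np.array(o["orientation"]).T@(np.asarray(X)-o["tcp_pos"])
E
python3 - <<'E'
from h import *
p=arm.camera("top");c=cam(p);f=lambda u,v:(100+u/2.35,90+v/2.35)
for n,u,v,z in [("lid flange",647,293,.02),("knob",655,293,.05),("rivet",394,221,.064),("tub",484,210,.132),("saddle",303,245,.04),("pivotcheeks",246,248,.058),("nose",318,246,.006),("tailtop",111,235,.006),("tailbot",112,286,.006),("tray c1",404,147,.072),("c2",415,291,.072),("c3",539,136,.072),("c4",552,283,.072),("tin",620,171,.026),("bottle",700,147,.125),("spool",424,378,.03),("turq",536,360,.02)]:
    print(n,ray(c,f(u,v),z).round(4))
for n,q,uv,z in []: pass
E
```

```text
lid flange [ 0.5021 -0.3042  0.02  ]
knob [ 0.5016 -0.3076  0.05  ]
rivet [ 0.5756 -0.0149  0.064 ]
tub [ 0.5837 -0.1111  0.132 ]
saddle [0.5484 0.0878 0.04  ]
pivotcheeks [0.5428 0.1493 0.058 ]
nose [0.5495 0.0739 0.006 ]
tailtop [0.5577 0.3136 0.006 ]
tailbot [0.4987 0.3108 0.006 ]
tray c1 [ 0.657  -0.0245  0.072 ]
c2 [ 0.4983 -0.0397  0.072 ]
c3 [ 0.672  -0.1733  0.072 ]
c4 [ 0.51   -0.1901  0.072 ]
tin [ 0.6405 -0.2705  0.026 ]
bottle [ 0.6555 -0.339   0.125 ]
spool [ 0.4009 -0.0514  0.03  ]
turq [ 0.4233 -0.1787  0.02  ]
```

Emit:
{"api": "drive_tool", "payload": {
  "deltas": [
    {"slide": [0, 0, 0], "roll": 8.5, "grip": 0},
    {"slide": [0, 0, 0], "roll": 8.5, "grip": 0},
    {"slide": [0, 0, 0], "roll": 8.5, "grip": 0},
    {"slide": [0, 0, 0], "roll": 8.5, "grip": 0},
    {"slide": [0, 0, 0], "roll": 8.5, "grip": 0},
    {"slide": [0, 0, 0], "roll": 8.5, "grip": 0},
    {"slide": [0, 0, 0], "roll": 8.5, "grip": 0},
    {"slide": [0, 0, 0], "roll": 8.5, "grip": 0}
  ]
}}

```text
time: 2.35
tcp_pos: [0.1828, 0.5977, 0.4047]
orientation: [[-0.081, 0.997, -0.0], [0.997, 0.081, -0.0], [-0.0, -0.0, -1.0]]
ft_force: [-0.3, 1.3, -0.6]
width: 0.999
grip_force: 0.0
```

Emit:
{"api": "drive_tool", "payload": {
  "deltas": [
    {"slide": [-40, 27, 0], "roll": 0, "grip": 0},
    {"slide": [-40, 27, 0], "roll": 0, "grip": 0},
    {"slide": [-40, 27, 0], "roll": 0, "grip": 0},
    {"slide": [-40, 27, 0], "roll": 0, "grip": 0},
    {"slide": [-40, 27, 0], "roll": 0, "grip": 0},
    {"slide": [-40, 27, 0], "roll": 0, "grip": 0},
    {"slide": [-40, 27, 0], "roll": 0, "grip": 0},
    {"slide": [-40, 27, 0], "roll": 0, "grip": 0}
  ]
}}

```text
time: 3.15
tcp_pos: [0.4268, 0.296, 0.4049]
orientation: [[-0.087, 0.996, 0.0], [0.996, 0.087, 0.0], [0.0, 0.0, -1.0]]
ft_force: [0.9, 0.5, -0.5]
width: 1.0
grip_force: 0.0
```

Emit:
{"api": "drive_tool", "payload": {
  "deltas": [
    {"slide": [-40, 27, 0], "roll": 0, "grip": 0},
    {"slide": [-40, 27, 0], "roll": 0, "grip": 0},
    {"slide": [-45, 10, 0], "roll": 0, "grip": 0},
    {"slide": [-45, 0, 0], "roll": 0, "grip": 0},
    {"slide": [0, 0, 0], "roll": 0, "grip": 0}
  ]
}}

```text
time: 3.65
tcp_pos: [0.505, 0.1297, 0.4047]
orientation: [[-0.083, 0.997, -0.0], [0.997, 0.083, -0.001], [-0.001, -0.0, -1.0]]
ft_force: [-0.5, 1.3, -0.0]
width: 1.002
grip_force: 0.0
```

```bash
cat >> h.py <<'E'
def look(name,qs=()):
    o=arm.get_obs();p=arm.camera("wrist");c=cam(p,o);cv2.imwrite(f"pics/{name}.png",p["color"])
    ds={q:arm.silhouettes(q,p) for q in qs}
    return o,p,c,ds
E
python3 - <<'E'
from h import *
o,p,c,ds=look("w1",["jack","tilt_stand","saddle","handle_pad"])
print(p["tool_from_camera"],c[0],c[1],c[2])
for q in ds:
  for d in ds[q]: print(q,d["conf"],d["extent"])
E
```

```text
[[-4.10100092e-04 -9.72608430e-01 -2.32449292e-01  6.52373493e-02]
 [ 9.99999251e-01 -1.30849461e-04 -1.21675783e-03  3.32237986e-04]
 [ 1.15301306e-03 -2.32449617e-01  9.72607755e-01  1.93282572e-02]
 [ 0.00000000e+00  0.00000000e+00  0.00000000e+00  1.00000000e+00]] [0.499966   0.19470082 0.38530687] [[ 0.99659463  0.08045867  0.018043  ]
 [ 0.08244748 -0.9690171  -0.23282669]
 [-0.00124895  0.23352142 -0.97235085]] [[321.020822     0.         280.39849881]
 [  0.         321.020822   206.43653436]
 [  0.           0.           1.        ]]
jack 0.72 [285.5, 0.0, 366.6, 234.0]
tilt_stand 0.68 [313.5, 303.4, 383.2, 310.5]
saddle 0.92 [308.5, 4.4, 363.2, 235.0]
handle_pad 0.74 [308.4, 0.0, 360.2, 232.6]
handle_pad 0.43 [114.6, 1.4, 186.2, 55.6]
```

View pics/w1.png

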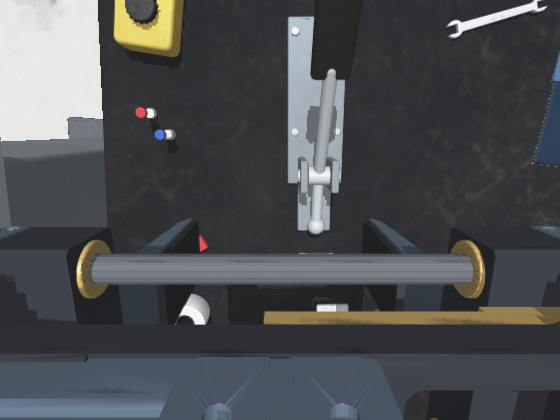

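The wrist view shows the jack's saddle ball at px (316,227), cheeks around (304..338,178) and base left edge (289,17)–(289,182). The gripper body is wide along tool y.

```bash
python3 - <<'E'
from h import *
o=arm.get_obs();p=arm.camera("wrist");c=cam(p,o)
for n,u,v,z in [("saddle",316,227,.03),("noseL",298,230,.006),("noseR",331,229,.006),("tailL",289,17,.006),("baseL",289,182,.006),("cheekL",304,178,.045),("cheekR",336,178,.045)]:
    print(n,ray(c,(u,v),z).round(4))
E
```

```text
saddle [0.549  0.0946 0.03  ]
noseL [0.5307 0.0816 0.006 ]
noseR [0.5712 0.0865 0.006 ]
tailL [0.4973 0.317  0.006 ]
baseL [0.514  0.1404 0.006 ]
cheekL [0.528  0.1522 0.045 ]
cheekR [0.562  0.1552 0.045 ]
```

Emit:
{"api": "drive_tool", "payload": {
  "deltas": [
    {"slide": [-50, 0, 0], "roll": 0, "grip": 0},
    {"slide": [-50, 0, 0], "roll": 0, "grip": 0},
    {"slide": [-50, 0, 0], "roll": 0, "grip": 0},
    {"slide": [-50, 0, 0], "roll": 0, "grip": 0},
    {"slide": [0, 0, 0], "roll": 0, "grip": 0}
  ]
}}

```text
time: 4.45
tcp_pos: [0.5225, -0.0693, 0.4048]
orientation: [[-0.084, 0.996, 0.001], [0.996, 0.084, -0.001], [-0.002, 0.001, -1.0]]
ft_force: [0.1, 0.3, 0.4]
width: 1.005
grip_force: 0.0
```

```bash
python3 - <<'E'
from h import *
o,p,c,ds=look("w2",["tilt_stand","tub_rim"])
print(o["tcp_pos"])
for q in ds:
  for d in ds[q]: print(q,d["conf"],d["extent"])
E
```

```text
[ 0.52246558 -0.0692981   0.40478531]
tilt_stand 0.84 [256.4, 119.5, 424.1, 308.8]
tub_rim 0.84 [256.8, 120.5, 422.7, 307.8]
```

View pics/w2.png

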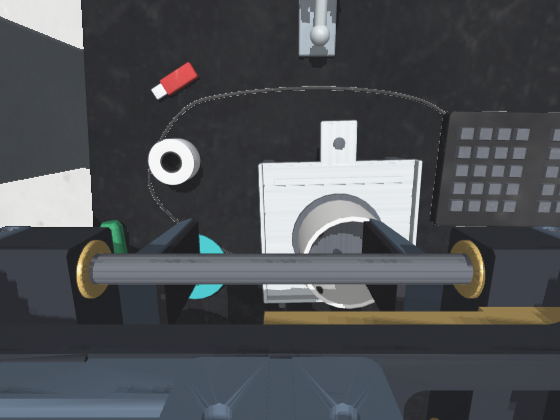

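Rivet at px (339,143) on the lug, tub mouth partly behind the finger at (345,262). The saddle ball is at (319,36).

```bash
python3 - <<'E'
from h import *
o=arm.get_obs();p=arm.camera("wrist");c=cam(p,o)
for n,u,v,z in [("rivet",339,143,.063),("lugL",321,122,.062),("lugR",356,121,.062),("saddle",319,36,.03),("noseL",299,55,.006),("noseR",334,55,.006),("trayL",262,163,.072),("trayR",420,160,.072)]:
    print(n,ray(c,(u,v),z).round(4))
E
```

```text
rivet [ 0.5746 -0.0071  0.063 ]
lugL [0.5547 0.0113 0.062 ]
lugR [0.5885 0.0152 0.062 ]
saddle [0.5467 0.0957 0.03  ]
noseL [0.5292 0.0814 0.006 ]
noseR [0.5673 0.0847 0.006 ]
trayL [ 0.5009 -0.0323  0.072 ]
trayR [ 0.6533 -0.0161  0.072 ]
```

Emit:
{"api": "drive_tool", "payload": {
  "deltas": [
    {"slide": [-50, 0, 0], "roll": 0, "grip": 0},
    {"slide": [-50, 0, 0], "roll": 0, "grip": 0},
    {"slide": [-50, 0, 0], "roll": 0, "grip": 0},
    {"slide": [0, 0, 0], "roll": 0, "grip": 0}
  ]
}}

```text
time: 5.05
tcp_pos: [0.5357, -0.2179, 0.4046]
orientation: [[-0.086, 0.996, 0.001], [0.996, 0.086, -0.002], [-0.002, 0.001, -1.0]]
ft_force: [-0.1, 0.0, -0.4]
width: 0.998
grip_force: 0.0
```

```bash
python3 - <<'E'
from h import *
o,p,c,ds=look("w3",["tilt_stand","lid"])
print(o["tcp_pos"])
for q in ds:
  for d in ds[q]: print(q,d["conf"],d["extent"])
E
```

```text
[ 0.53568936 -0.21792102  0.4046309 ]
tilt_stand 0.97 [253.7, 0.0, 440.4, 177.1]
lid 0.92 [209.8, 217.5, 282.6, 249.0]
lid 0.7 [144.2, 103.5, 221.1, 181.2]
```

View pics/w3.png

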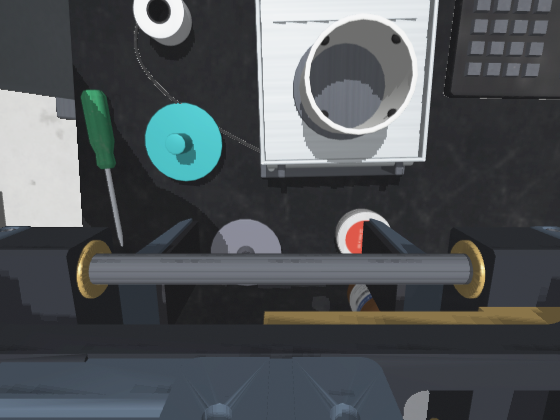

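The tub mouth shows in full, outer rim ellipse x 304–415, y 16–134, and the grey lid is at (246,~250), half behind the rod.

```bash
python3 - <<'E'
from h import *
o=arm.get_obs();p=arm.camera("wrist");c=cam(p,o)
for n,u,v,z in [("tub",359.5,75,.132),("turqL",145.5,142,.02),("turqR",221.5,142,.02),("turqknob",177,143,.05),("lidL",211,250,.02),("lidR",281.5,250,.02),("lidtop",246,219,.02)]:
    print(n,ray(c,(u,v),z).round(4))
p=arm.camera("scene");c=cam(p);f=lambda u,v:(140+u/2.4-.3,130+v/2.4-.3)
for n,u,v,z in [("rivet",340,199,.063),("tub",398,205,.132),("lidflange",440,411,.02),("turq",318,367,.02),("saddle",278,181,.03)]:
    print("scene",n,ray(c,f(u,v),z).round(4))
p=arm.camera("top");c=cam(p)
for q,z in (("lid",.02),("septa_tin",.026),):
    for d in arm.silhouettes(q,p): print("top",q,d["conf"],ray(c,ext(d),z).round(4))
E
```

```text
tub [ 0.584  -0.1039  0.132 ]
turqL [ 0.3801 -0.1746  0.02  ]
turqR [ 0.4647 -0.1672  0.02  ]
turqknob [ 0.4246 -0.1706  0.05  ]
lidL [ 0.4579 -0.2964  0.02  ]
lidR [ 0.5428 -0.2888  0.02  ]
lidtop [ 0.4976 -0.2538  0.02  ]
scene rivet [ 0.5752 -0.0143  0.063 ]
scene tub [ 0.5847 -0.113   0.132 ]
scene lidflange [ 0.4983 -0.305   0.02  ]
scene turq [ 0.4229 -0.1793  0.02  ]
scene saddle [0.5471 0.0843 0.03  ]
top lid 0.88 [ 0.3766 -0.3984  0.02  ]
```

Emit:
{"api": "drive_tool", "payload": {
  "deltas": [
    {"slide": [-42, -21, 0], "roll": 0, "grip": 0},
    {"slide": [-42, -22, 0], "roll": 0, "grip": 0},
    {"slide": [0, 0, 40], "roll": 0, "grip": 0},
    {"slide": [0, 0, 40], "roll": 0, "grip": 0},
    {"slide": [0, 0, 40], "roll": 0, "grip": 0},
    {"slide": [0, 0, 20], "roll": 0, "grip": 0},
    {"slide": [0, 0, 0], "roll": 0, "grip": 0}
  ]
}}

```text
time: 6.15
tcp_pos: [0.4988, -0.3012, 0.2622]
orientation: [[-0.088, 0.996, -0.004], [0.996, 0.088, 0.003], [0.003, -0.004, -1.0]]
ft_force: [-1.0, -0.2, 0.0]
width: 1.001
grip_force: 0.0
```

```bash
python3 - <<'E'
from h import *
o,p,c,ds=look("w4",["lid"])
print(o["tcp_pos"],[ (d["conf"],d["extent"]) for d in ds["lid"]])
for z in (.02,.05): print(proj(c,[.5,-.305,z]))
E
```

```text
[ 0.49877041 -0.30116552  0.26223768] [(0.91, [226.2, 167.8, 345.2, 249.8]), (0.58, [110.9, 1.8, 245.9, 101.0])]
[282.76167356 228.79529163]
[282.87566182 242.82983806]
```

View pics/w4.png

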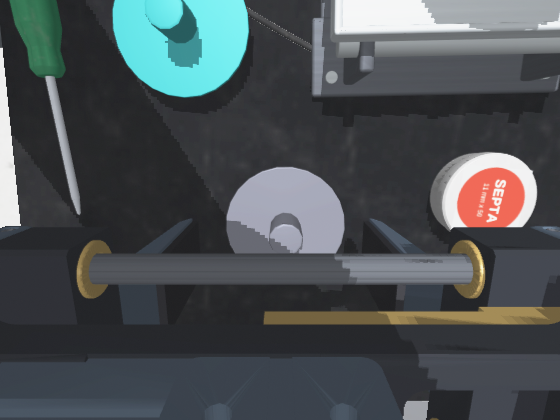

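The knob top shows at px (286,238), almost between the fingers, so I lower and grip.

Emit:
{"api": "drive_tool", "payload": {
  "deltas": [
    {"slide": [-4, 2, 20], "roll": 0, "grip": 0},
    {"slide": [0, 0, 20], "roll": 0, "grip": 0},
    {"slide": [0, 0, 8], "roll": 0, "grip": 0},
    {"slide": [0, 0, 0], "roll": 0, "grip": 1},
    {"slide": [0, 0, 0], "roll": 0, "grip": 1},
    {"slide": [0, 0, 0], "roll": 0, "grip": 1},
    {"slide": [0, 0, 0], "roll": 0, "grip": 1},
    {"slide": [0, 0, 0], "roll": 0, "grip": 1}
  ],
  "grip_force": 50
}}

```text
time: 7.05
tcp_pos: [0.5018, -0.306, 0.2172]
orientation: [[-0.087, 0.996, 0.001], [0.996, 0.087, -0.0], [-0.0, 0.001, -1.0]]
ft_force: [0.7, 0.3, -0.2]
width: 0.594
grip_force: 0.0
```

Emit:
{"api": "drive_tool", "payload": {
  "deltas": [
    {"slide": [0, 0, 0], "roll": 0, "grip": 1},
    {"slide": [0, 0, 0], "roll": 0, "grip": 1},
    {"slide": [0, 0, 0], "roll": 0, "grip": 1},
    {"slide": [0, 0, 0], "roll": 0, "grip": 1},
    {"slide": [0, 0, 0], "roll": 0, "grip": 1},
    {"slide": [0, 0, 0], "roll": 0, "grip": 1}
  ]
}}

```text
time: 7.65
tcp_pos: [0.5017, -0.306, 0.2167]
orientation: [[-0.087, 0.996, -0.0], [0.996, 0.087, 0.0], [0.0, -0.0, -1.0]]
ft_force: [0.0, 0.6, 0.6]
width: 0.228
grip_force: 50.0
```

Emit:
{"api": "drive_tool", "payload": {
  "deltas": [
    {"slide": [0, 0, -25], "roll": 0, "grip": 1},
    {"slide": [0, 0, -45], "roll": 0, "grip": 1},
    {"slide": [0, 0, -45], "roll": 0, "grip": 1},
    {"slide": [0, 0, -45], "roll": 0, "grip": 1},
    {"slide": [18, 10, -10], "roll": 0, "grip": 1},
    {"slide": [36, 19, 0], "roll": 0, "grip": 1},
    {"slide": [36, 19, 0], "roll": 0, "grip": 1},
    {"slide": [36, 19, 0], "roll": 0, "grip": 1}
  ]
}}

```text
time: 8.45
tcp_pos: [0.5577, -0.1733, 0.3869]
orientation: [[-0.086, 0.996, 0.0], [0.996, 0.086, -0.0], [-0.0, 0.0, -1.0]]
ft_force: [1.1, -0.5, -1.3]
width: 0.232
grip_force: 50.0
```

Emit:
{"api": "drive_tool", "payload": {
  "deltas": [
    {"slide": [36, 19, 0], "roll": 0, "grip": 1},
    {"slide": [24, 12, 0], "roll": 0, "grip": 1},
    {"slide": [0, 0, 0], "roll": 0, "grip": 1},
    {"slide": [0, 0, 0], "roll": 0, "grip": 1}
  ]
}}

```text
time: 8.85
tcp_pos: [0.5831, -0.1117, 0.3866]
orientation: [[-0.088, 0.996, -0.0], [0.996, 0.088, -0.0], [-0.0, -0.0, -1.0]]
ft_force: [0.2, -0.5, -0.7]
width: 0.226
grip_force: 50.0
```

```bash
python3 - <<'E'
from h import *
print(arm.get_obs()["tcp_pos"])
o=arm.get_obs();w=arm.camera("wrist");s=arm.camera("scene");t=arm.camera("top")
a=cv2.resize(w["color"][130:290,180:420],(480,320))
e=proj(cam(s),[.58,-.11,.15]).astype(int);b=s["color"][e[1]-50:e[1]+50,e[0]-60:e[0]+60];b=cv2.resize(b,None,fx=2.66,fy=2.66,interpolation=cv2.INTER_CUBIC)
e=proj(cam(t),[.58,-.11,.15]).astype(int);d=t["color"][e[1]-50:e[1]+50,e[0]-60:e[0]+60];d=cv2.resize(d,None,fx=2.66,fy=2.66,interpolation=cv2.INTER_CUBIC)
r=np.zeros((590,800,3),np.uint8);r[:320,:480]=a;r[322:322+b.shape[0],:b.shape[1]]=b;r[322:322+d.shape[0],400:400+d.shape[1]]=d
cv2.imwrite("pics/m5.png",r)
E
```

```text
[ 0.58311551 -0.11172617  0.38658821]
```

View pics/m5.png

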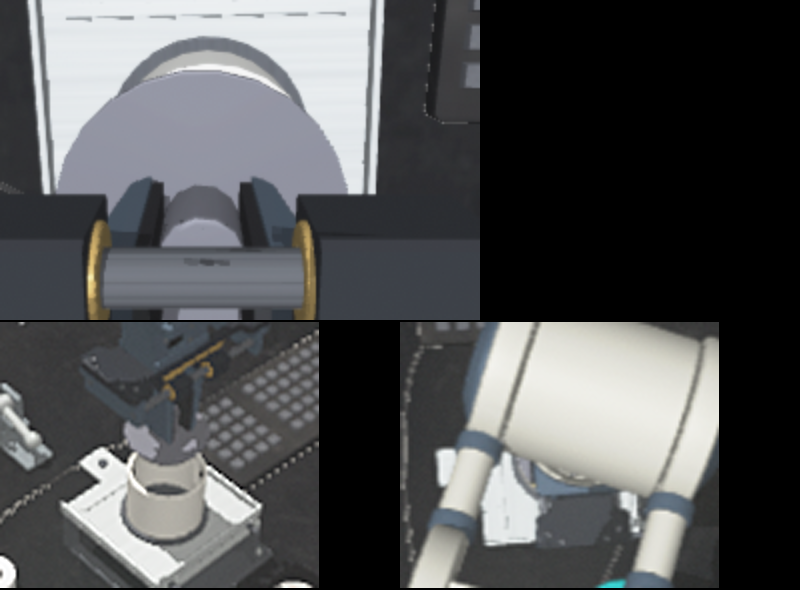

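Lid is held level and centred over the tub within a millimetre or two (wrist crop: lid centre x≈203, tub centre ≈207). I lower it.

Emit:
{"api": "drive_tool", "payload": {
  "deltas": [
    {"slide": [0, 1, 20], "roll": 0, "grip": 1},
    {"slide": [0, 0, 15], "roll": 0, "grip": 1},
    {"slide": [0, 0, 6], "roll": 0, "grip": 1},
    {"slide": [0, 0, 3], "roll": 0, "grip": 1},
    {"slide": [0, 0, 0], "roll": 0, "grip": 1}
  ]
}}

```text
time: 9.5
tcp_pos: [0.5842, -0.1125, 0.343]
orientation: [[-0.087, 0.996, 0.0], [0.996, 0.087, -0.0], [-0.0, 0.0, -1.0]]
ft_force: [0.3, -0.7, 0.5]
width: 0.224
grip_force: 50.0
```

Emit:
{"api": "drive_tool", "payload": {
  "deltas": [
    {"slide": [0, 0, 2], "roll": 0, "grip": 1},
    {"slide": [0, 0, 2], "roll": 0, "grip": 1},
    {"slide": [0, 0, 0], "roll": 0, "grip": 1}
  ]
}}

```text
time: 9.8
tcp_pos: [0.5848, -0.1125, 0.3398]
orientation: [[-0.087, 0.996, 0.003], [0.996, 0.087, -0.001], [-0.002, 0.003, -1.0]]
ft_force: [2.6, -3.5, 3.6]
width: 0.224
grip_force: 50.0
```

Emit:
{"api": "drive_tool", "payload": {
  "deltas": [
    {"slide": [0, 0, 2], "roll": 0, "grip": 1},
    {"slide": [0, 0, 0], "roll": 0, "grip": 1}
  ]
}}

```text
time: 10.0
tcp_pos: [0.5848, -0.1126, 0.3381]
orientation: [[-0.087, 0.996, 0.003], [0.996, 0.087, -0.002], [-0.002, 0.003, -1.0]]
ft_force: [1.1, -4.0, 8.4]
width: 0.226
grip_force: 50.0
```

Emit:
{"api": "drive_tool", "payload": {
  "deltas": [
    {"slide": [-1, 0, 2], "roll": 0, "grip": 1},
    {"slide": [0, 0, 2], "roll": 0, "grip": 1},
    {"slide": [0, 0, 1], "roll": 0, "grip": 1},
    {"slide": [0, 0, 0], "roll": 0, "grip": 1}
  ]
}}

```text
time: 10.4
tcp_pos: [0.5847, -0.1133, 0.3326]
orientation: [[-0.087, 0.996, 0.002], [0.996, 0.087, -0.001], [-0.001, 0.002, -1.0]]
ft_force: [1.7, -2.0, 5.7]
width: 0.228
grip_force: 50.0
```

Emit:
{"api": "drive_tool", "payload": {
  "deltas": [
    {"slide": [0, 0, 1], "roll": 0, "grip": 1},
    {"slide": [0, 0, 1], "roll": 0, "grip": 1},
    {"slide": [0, 0, 0], "roll": 0, "grip": 1}
  ]
}}

```text
time: 10.7
tcp_pos: [0.5846, -0.1132, 0.3325]
orientation: [[-0.087, 0.996, 0.003], [0.996, 0.087, -0.001], [-0.002, 0.003, -1.0]]
ft_force: [-7.2, 0.8, 35.9]
width: 0.224
grip_force: 50.0
```

Hard stop at 36 N at the seated height, so the lid is seated. I unload and let go.

Emit:
{"api": "drive_tool", "payload": {
  "deltas": [
    {"slide": [0, 0, -2], "roll": 0, "grip": 1},
    {"slide": [0, 0, 0], "roll": 0, "grip": 0.4},
    {"slide": [0, 0, 0], "roll": 0, "grip": 0},
    {"slide": [0, 0, 0], "roll": 0, "grip": 0},
    {"slide": [0, 0, 0], "roll": 0, "grip": 0},
    {"slide": [0, 0, 0], "roll": 0, "grip": 0},
    {"slide": [0, 0, 0], "roll": 0, "grip": 0}
  ]
}}

```text
time: 11.4
tcp_pos: [0.5842, -0.1131, 0.3316]
orientation: [[-0.087, 0.996, -0.0], [0.996, 0.087, 0.0], [0.0, -0.0, -1.0]]
ft_force: [-0.5, -0.2, 0.7]
width: 0.72
grip_force: 0.0
```

Emit:
{"api": "drive_tool", "payload": {
  "deltas": [
    {"slide": [0, 0, -20], "roll": 0, "grip": 0},
    {"slide": [0, 0, -40], "roll": 0, "grip": 0},
    {"slide": [30, 0, -30], "roll": 0, "grip": 0},
    {"slide": [40, 0, 0], "roll": 0, "grip": 0},
    {"slide": [45, 0, 0], "roll": 0, "grip": 0},
    {"slide": [40, 0, 0], "roll": 0, "grip": 0},
    {"slide": [0, 0, 0], "roll": 0, "grip": 0}
  ]
}}

```text
time: 12.1
tcp_pos: [0.5699, 0.0453, 0.4218]
orientation: [[-0.091, 0.996, -0.0], [0.996, 0.091, 0.001], [0.001, -0.0, -1.0]]
ft_force: [0.1, -1.0, 0.2]
width: 1.003
grip_force: 0.0
```

```bash
python3 - <<'E'
from h import *
o=arm.get_obs();w=arm.camera("wrist");s=arm.camera("scene");t=arm.camera("top")
print(o["tcp_pos"])
for q in("lid","jack"):
  for n,p in(("s",s),("t",t)):
    for d in arm.silhouettes(q,p): print(q,n,d["conf"],d["extent"])
e=proj(cam(s),[.58,-.06,.1]).astype(int);b=s["color"][e[1]-60:e[1]+60,e[0]-60:e[0]+60];b=cv2.resize(b,(395,395),interpolation=cv2.INTER_CUBIC)
a=cv2.resize(w["color"],(400,300))
r=np.zeros((400,800,3),np.uint8);r[:395,:395]=b;r[:300,400:]=a
cv2.imwrite("pics/m6.png",r)
E
```

```text
[0.56992719 0.04526627 0.42184088]
lid s 0.8 [258.8, 270.1, 289.7, 295.8]
lid s 0.71 [295.0, 337.6, 320.6, 364.5]
lid s 0.66 [290.1, 201.3, 321.4, 228.1]
lid t 0.87 [288.0, 160.8, 324.3, 195.8]
lid t 0.87 [392.9, 250.8, 422.7, 274.2]
lid t 0.87 [313.6, 226.4, 342.5, 256.4]
jack s 0.88 [208.8, 148.7, 263.9, 216.3]
jack t 0.68 [141.6, 185.7, 221.0, 211.6]
```

View pics/m6.png

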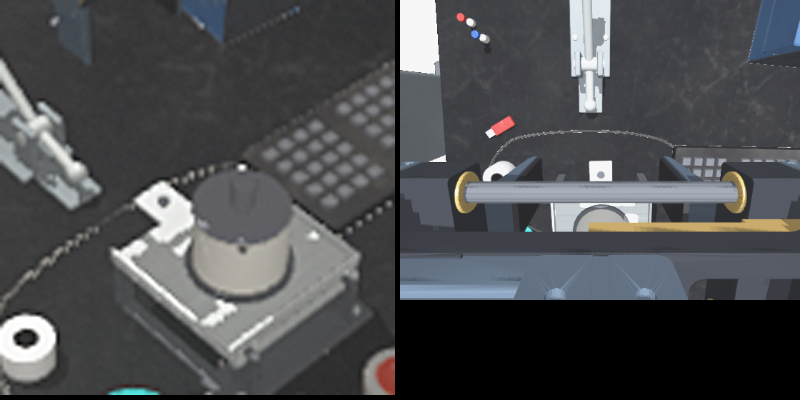

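The scene crop shows the lid flush on the tub at crop (242,207); the tray is down. Next I move to the jack.

Emit:
{"api": "drive_tool", "payload": {
  "deltas": [
    {"slide": [35, -6, 0], "roll": 0, "grip": 0},
    {"slide": [35, -6, 0], "roll": 0, "grip": 0},
    {"slide": [35, -6, 0], "roll": 0, "grip": 0},
    {"slide": [0, 0, 40], "roll": 0, "grip": 0},
    {"slide": [0, 0, 45], "roll": 0, "grip": 0},
    {"slide": [0, 0, 40], "roll": 0, "grip": 0},
    {"slide": [0, 0, 0], "roll": 0, "grip": 0}
  ]
}}

```text
time: 13.15
tcp_pos: [0.5423, 0.1435, 0.2926]
orientation: [[-0.086, 0.996, -0.008], [0.996, 0.086, -0.001], [-0.001, -0.008, -1.0]]
ft_force: [-0.2, 0.0, 0.7]
width: 1.002
grip_force: 0.0
```

```bash
python3 - <<'E'
from h import *
o,p,c,ds=look("w7",["jack","saddle"])
print(o["tcp_pos"],[(d["conf"],d["extent"]) for q in ds for d in ds[q]])
s=arm.camera("scene")
e=proj(cam(s),[.543,.148,.1]).astype(int);b=s["color"][e[1]-60:e[1]+60,e[0]-60:e[0]+60];b=cv2.resize(b,(395,395),interpolation=cv2.INTER_CUBIC)
a=cv2.resize(p["color"],(400,300))
r=np.zeros((400,800,3),np.uint8);r[:395,:395]=b;r[:300,400:]=a
cv2.imwrite("pics/m7.png",r)
E
```

```text
[0.54232105 0.14351121 0.29262634] [(0.78, [240.7, 0.6, 331.2, 290.6]), (0.59, [250.4, 0.0, 327.7, 291.0])]
```

View pics/m7.png

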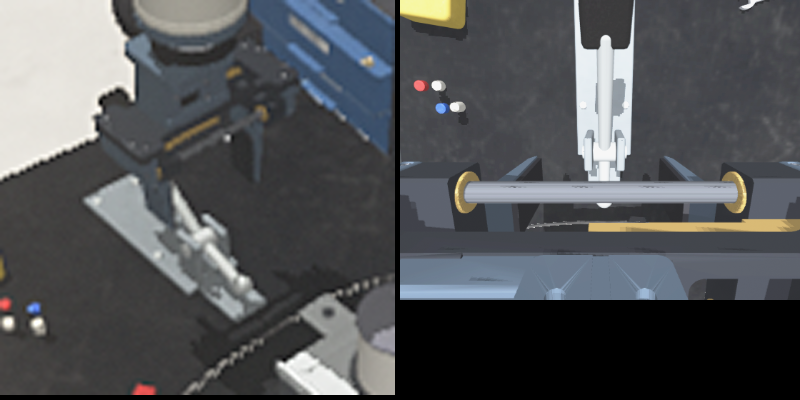

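Cheeks appear between the fingers at wrist crop (588..622,155), about 3–4 mm to the tool's +y side. I correct for that, lower and grip.

Emit:
{"api": "drive_tool", "payload": {
  "deltas": [
    {"slide": [3, 3, 25], "roll": 0, "grip": 0},
    {"slide": [0, 0, 25], "roll": 0, "grip": 0},
    {"slide": [0, 0, 20], "roll": 0, "grip": 0},
    {"slide": [0, 0, 9], "roll": 0, "grip": 0.3},
    {"slide": [0, 0, 0], "roll": 0, "grip": 1},
    {"slide": [0, 0, 0], "roll": 0, "grip": 1},
    {"slide": [0, 0, 0], "roll": 0, "grip": 1},
    {"slide": [0, 0, 0], "roll": 0, "grip": 1}
  ],
  "grip_force": 40
}}

```text
time: 14.15
tcp_pos: [0.5467, 0.1477, 0.2187]
orientation: [[-0.087, 0.996, 0.002], [0.996, 0.087, 0.0], [0.0, 0.002, -1.0]]
ft_force: [0.7, 0.1, -0.1]
width: 0.594
grip_force: 0.0
```

Emit:
{"api": "drive_tool", "payload": {
  "deltas": [
    {"slide": [0, 0, 0], "roll": 0, "grip": 1},
    {"slide": [0, 0, 0], "roll": 0, "grip": 1},
    {"slide": [0, 0, 0], "roll": 0, "grip": 1},
    {"slide": [0, 0, 0], "roll": 0, "grip": 1}
  ]
}}

```text
time: 14.55
tcp_pos: [0.5457, 0.1475, 0.2179]
orientation: [[-0.088, 0.996, -0.002], [0.996, 0.088, -0.0], [-0.0, -0.002, -1.0]]
ft_force: [-5.2, -1.9, 8.5]
width: 0.436
grip_force: 40.0
```

Emit:
{"api": "drive_tool", "payload": {
  "deltas": [
    {"slide": [0, 0, -5], "roll": 0, "grip": 1},
    {"slide": [0, 3, 0], "roll": 0, "grip": 1},
    {"slide": [-15, 3, 0], "roll": 0, "grip": 1},
    {"slide": [-25, 4, 0], "roll": 0, "grip": 1},
    {"slide": [-25, 4, 0], "roll": 0, "grip": 1},
    {"slide": [-25, 1, 0], "roll": 0, "grip": 1},
    {"slide": [-14, 0, 0], "roll": 0, "grip": 1},
    {"slide": [0, 0, 0], "roll": 0, "grip": 1}
  ]
}}

```text
time: 15.35
tcp_pos: [0.5707, 0.0433, 0.2226]
orientation: [[-0.085, 0.996, 0.0], [0.996, 0.085, -0.0], [-0.0, 0.0, -1.0]]
ft_force: [-0.4, -0.2, -7.1]
width: 0.434
grip_force: 40.0
```

Emit:
{"api": "drive_tool", "payload": {
  "deltas": [
    {"slide": [0, 0, 3], "roll": 0, "grip": 1},
    {"slide": [0, 0, 2], "roll": 0, "grip": 1},
    {"slide": [0, 0, 0], "roll": 0, "grip": 1}
  ]
}}

```text
time: 15.65
tcp_pos: [0.5703, 0.0459, 0.2179]
orientation: [[-0.088, 0.996, 0.0], [0.996, 0.088, -0.0], [-0.0, 0.0, -1.0]]
ft_force: [-0.6, -4.0, 1.2]
width: 0.436
grip_force: 40.0
```

Emit:
{"api": "drive_tool", "payload": {
  "deltas": [
    {"slide": [0, 0, 0], "roll": 0, "grip": 0.4},
    {"slide": [0, 0, 0], "roll": 0, "grip": 0},
    {"slide": [0, 0, 0], "roll": 0, "grip": 0},
    {"slide": [0, 0, 0], "roll": 0, "grip": 0},
    {"slide": [0, 0, -30], "roll": 0, "grip": 0},
    {"slide": [0, 0, -50], "roll": 0, "grip": 0},
    {"slide": [0, 0, -50], "roll": 0, "grip": 0},
    {"slide": [0, 0, -50], "roll": 0, "grip": 0}
  ]
}}

```text
time: 16.45
tcp_pos: [0.57, 0.0454, 0.3997]
orientation: [[-0.087, 0.996, -0.0], [0.996, 0.087, 0.0], [0.0, -0.0, -1.0]]
ft_force: [0.5, 0.4, 0.3]
width: 1.0
grip_force: 0.0
```

Emit:
{"api": "drive_tool", "payload": {
  "deltas": [
    {"slide": [-40, 0, 0], "roll": 0, "grip": 0},
    {"slide": [-45, 0, 0], "roll": 0, "grip": 0.5},
    {"slide": [0, 0, 0], "roll": 0, "grip": 1}
  ]
}}

```text
time: 16.75
tcp_pos: [0.5781, -0.0433, 0.3982]
orientation: [[-0.084, 0.996, 0.001], [0.996, 0.084, -0.001], [-0.002, 0.001, -1.0]]
ft_force: [0.4, 2.1, -0.9]
width: 0.857
grip_force: 0.0
```

```bash
python3 - <<'E'
from h import *
o,p,c,ds=look("w8",["jack","tilt_stand"])
print(o["tcp_pos"],o["width"],[(d["conf"],d["extent"]) for q in ds for d in ds[q]])
s=arm.camera("scene")
e=proj(cam(s),[.573,.02,.1]).astype(int);b=s["color"][e[1]-50:e[1]+50,e[0]-40:e[0]+40];b=cv2.resize(b,(320,400),interpolation=cv2.INTER_CUBIC)
a=cv2.resize(p["color"][:270,160:480],(480,405))
r=np.zeros((410,810,3),np.uint8);r[:400,:320]=b;r[:405,325:805]=a
cv2.imwrite("pics/m8.png",r[:,:800])
E
```

```text
[ 0.57806015 -0.04330624  0.39817736] 0.8571431710837858 [(0.57, [246.7, 0.0, 312.2, 144.2]), (0.71, [195.9, 142.7, 364.4, 325.0]), (0.7, [199.8, 144.7, 362.9, 324.1])]
```

View pics/m8.png

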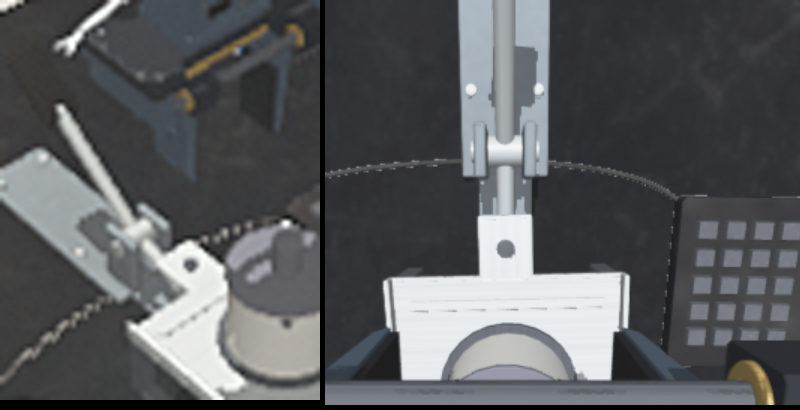

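The saddle is hidden under the lug. The pivot pin at crop (505,151) and rivet at (505,248) line up with the jack axis.

```bash
python3 - <<'E'
from h import *
from scipy.spatial.transform import Rotation as Ro
o=arm.get_obs();p=arm.camera("wrist");c=cam(p,o)
f=lambda u,v:(160+(u-325)/1.5,v/1.5)
for b in (0,1.1,-1.1):
    R=c[1]@Ro.from_euler("x",b,degrees=True).as_matrix();k=(c[0],R,c[2])
    A=ray(k,f(505,248),.063);B=ray(k,f(505,151),.053);C=ray(k,f(480,175),.006+.0);print(b,A.round(4),B.round(4),np.linalg.norm((A-B)[:2]))
E
```

```text
0 [ 0.5743 -0.0075  0.063 ] [0.569  0.0535 0.053 ] 0.061226089933882684
1.1 [ 0.5738 -0.0014  0.063 ] [0.5684 0.0598 0.053 ] 0.061415616503745864
-1.1 [ 0.5749 -0.0136  0.063 ] [0.5695 0.0472 0.053 ] 0.06108213945846361
```

Pivot to rivet measures 61 mm against the ideal 60, so the jack is placed. With fingers shut, I move over the handle grip.

Emit:
{"api": "drive_tool", "payload": {
  "deltas": [
    {"slide": [40, 0, 0], "roll": 0, "grip": 1},
    {"slide": [45, 0, 0], "roll": 0, "grip": 1},
    {"slide": [45, -1, 0], "roll": 0, "grip": 1},
    {"slide": [40, 0, 0], "roll": 0, "grip": 1},
    {"slide": [20, 0, 0], "roll": 0, "grip": 1},
    {"slide": [0, 0, 25], "roll": 0, "grip": 1},
    {"slide": [0, 0, 25], "roll": 0, "grip": 1},
    {"slide": [0, 0, 5], "roll": 0, "grip": 1}
  ],
  "grip_force": 20
}}

```text
time: 17.8
tcp_pos: [0.5591, 0.1509, 0.3404]
orientation: [[-0.089, 0.996, -0.004], [0.996, 0.089, -0.001], [-0.0, -0.004, -1.0]]
ft_force: [-0.6, -0.1, 0.4]
width: 0.007
grip_force: 0.0
```

Emit:
{"api": "drive_tool", "payload": {
  "deltas": [
    {"slide": [0, 0, 0], "roll": 0, "grip": 1}
  ]
}}

```text
time: 17.9
tcp_pos: [0.5599, 0.1504, 0.3423]
orientation: [[-0.088, 0.996, -0.002], [0.996, 0.088, -0.0], [-0.0, -0.002, -1.0]]
ft_force: [-1.1, -0.6, 0.1]
width: 0.004
grip_force: 0.0
```

```bash
python3 - <<'E'
from h import *
o,p,c,ds=look("w9",["handle_pad"])
print(o["tcp_pos"],o["width"],o["ft_force"])
s=arm.camera("scene")
e=proj(cam(s),[.56,.12,.12]).astype(int);b=s["color"][e[1]-50:e[1]+50,e[0]-50:e[0]+50];b=cv2.resize(b,(400,400),interpolation=cv2.INTER_CUBIC)
a=cv2.resize(p["color"],(400,300))
r=np.zeros((400,800,3),np.uint8);r[:400,:400]=b;r[:300,400:800]=a
cv2.imwrite("pics/m9.png",r)
E
```

```text
[0.55990192 0.15039741 0.34230498] 0.004359003004483935 [-1.09203219 -0.60032586  0.13153688]
```

View pics/m9.png

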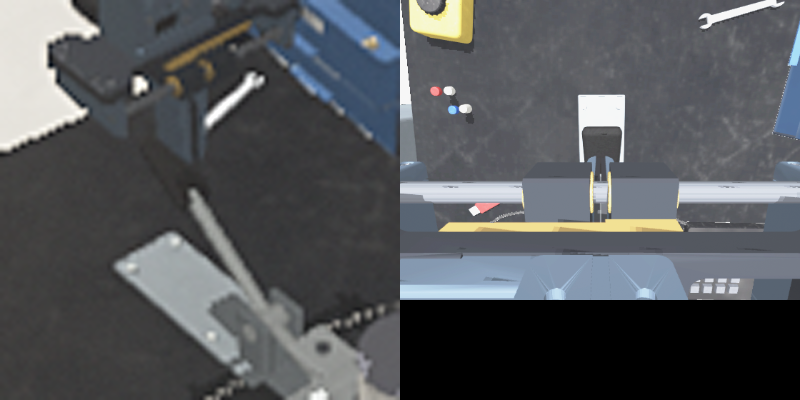

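Closed fingertips stand above the middle of the black grip, at wrist crop (600,165). I press.

Emit:
{"api": "drive_tool", "payload": {
  "deltas": [
    {"slide": [0, 0, 12], "roll": 0, "grip": 1},
    {"slide": [4, 0, 10], "roll": 0, "grip": 1},
    {"slide": [4, 0, 10], "roll": 0, "grip": 1},
    {"slide": [4, 0, 12], "roll": 0, "grip": 1},
    {"slide": [3, 0, 12], "roll": 0, "grip": 1}
  ]
}}

```text
time: 18.55
tcp_pos: [0.5589, 0.1654, 0.2858]
orientation: [[-0.087, 0.996, 0.0], [0.996, 0.087, 0.0], [0.0, 0.0, -1.0]]
ft_force: [-0.4, 2.9, 7.2]
width: 0.01
grip_force: 2.9
```

Emit:
{"api": "drive_tool", "payload": {
  "deltas": [
    {"slide": [3, 0, 12], "roll": 0, "grip": 1},
    {"slide": [2, 0, 12], "roll": 0, "grip": 1},
    {"slide": [1, 0, 10], "roll": 0, "grip": 1},
    {"slide": [0, 0, 4], "roll": 0, "grip": 1},
    {"slide": [0, 0, 0], "roll": 0, "grip": 1}
  ]
}}

```text
time: 19.05
tcp_pos: [0.5583, 0.1714, 0.2475]
orientation: [[-0.087, 0.996, -0.001], [0.996, 0.087, 0.0], [0.001, -0.001, -1.0]]
ft_force: [-0.9, 3.8, 6.9]
width: 0.003
grip_force: 3.0
```

Emit:
{"api": "drive_tool", "payload": {
  "deltas": [
    {"slide": [0, 0, 2], "roll": 0, "grip": 1},
    {"slide": [0, 0, 2], "roll": 0, "grip": 1},
    {"slide": [0, 0, 0], "roll": 0, "grip": 1},
    {"slide": [0, 0, 0], "roll": 0, "grip": 1}
  ]
}}

```text
time: 19.45
tcp_pos: [0.5582, 0.1715, 0.2442]
orientation: [[-0.087, 0.996, -0.0], [0.996, 0.087, 0.001], [0.001, -0.0, -1.0]]
ft_force: [-1.4, 4.7, 7.9]
width: 0.005
grip_force: 4.0
```

```bash
python3 - <<'E'
from h import *
o=arm.get_obs();print(o["tcp_pos"],o["ft_force"])
s=arm.camera("scene")
e=proj(cam(s),[.57,.0,.1]).astype(int);b=s["color"][e[1]-60:e[1]+60,e[0]-60:e[0]+60];cv2.imwrite("pics/m10.png",cv2.resize(b,(600,600),interpolation=cv2.INTER_CUBIC))
E
```

```text
[0.5582466  0.1714629  0.24418122] [-1.38219333  4.65952435  7.89767804]
```

View pics/m10.png

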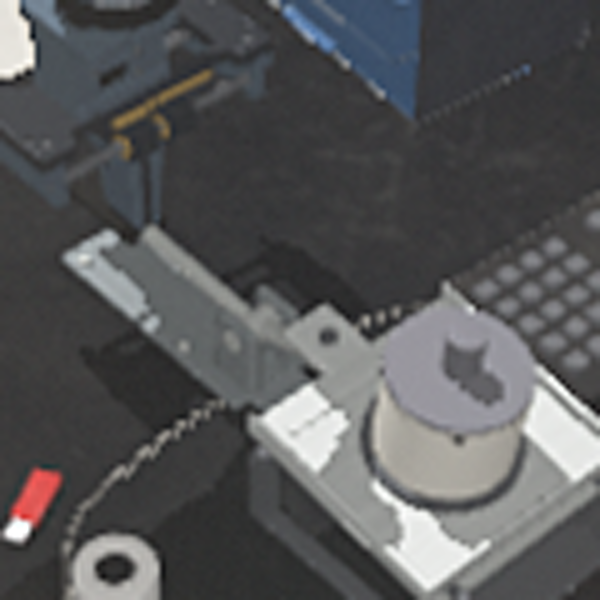

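The tray is raised and the lid still seated, with the handle nearly level. I press slightly further to the stop and ease the sideways drag.

Emit:
{"api": "drive_tool", "payload": {
  "deltas": [
    {"slide": [2, 0, 2], "roll": 0, "grip": 1},
    {"slide": [0, 0, 1], "roll": 0, "grip": 1},
    {"slide": [0, 0, 0], "roll": 0, "grip": 1},
    {"slide": [0, 0, 0], "roll": 0, "grip": 1}
  ]
}}

```text
time: 19.9
tcp_pos: [0.5582, 0.1725, 0.2425]
orientation: [[-0.088, 0.996, 0.001], [0.996, 0.088, -0.001], [-0.001, 0.001, -1.0]]
ft_force: [-6.5, -10.7, 33.7]
width: 0.003
grip_force: 17.1
```

At the lower stop. Now I follow the handle all the way back up and clear of it.

Emit:
{"api": "drive_tool", "payload": {
  "deltas": [
    {"slide": [-1, 0, -6], "roll": 0, "grip": 1},
    {"slide": [-2, 0, -12], "roll": 0, "grip": 1},
    {"slide": [-3, 0, -12], "roll": 0, "grip": 1},
    {"slide": [-3, 0, -14], "roll": 0, "grip": 1},
    {"slide": [-4, 0, -14], "roll": 0, "grip": 1},
    {"slide": [-4, 0, -14], "roll": 0, "grip": 1},
    {"slide": [-4, 0, -14], "roll": 0, "grip": 1},
    {"slide": [-3, 0, -17], "roll": 0, "grip": 1}
  ]
}}

```text
time: 20.7
tcp_pos: [0.56, 0.1485, 0.3451]
orientation: [[-0.087, 0.996, -0.001], [0.996, 0.087, -0.0], [-0.0, -0.001, -1.0]]
ft_force: [0.1, -0.3, 0.4]
width: 0.007
grip_force: 0.0
```

Emit:
{"api": "drive_tool", "payload": {
  "deltas": [
    {"slide": [0, 0, -10], "roll": 0, "grip": 1},
    {"slide": [0, 0, 0], "roll": 0, "grip": 1},
    {"slide": [0, 0, 0], "roll": 0, "grip": 1},
    {"slide": [0, 0, 0], "roll": 0, "grip": 1},
    {"slide": [0, 0, 0], "roll": 0, "grip": 1}
  ]
}}

```text
time: 21.2
tcp_pos: [0.5601, 0.1489, 0.354]
orientation: [[-0.087, 0.996, -0.001], [0.996, 0.087, -0.0], [-0.0, -0.001, -1.0]]
ft_force: [0.7, -0.0, -0.8]
width: 0.008
grip_force: 0.0
```

```bash
python3 - <<'E'
from h import *
o=arm.get_obs();print(o["tcp_pos"],o["ft_force"])
s=arm.camera("scene");a=cv2.imread("pics/scene0.png")
e=proj(cam(s),[.57,.03,.1]).astype(int);b=s["color"][e[1]-60:e[1]+60,e[0]-60:e[0]+60];cv2.imwrite("pics/m11.png",cv2.resize(b,(600,600),interpolation=cv2.INTER_CUBIC))
E
```

```text
[0.56012613 0.14892758 0.35396052] [ 0.72106873 -0.04554149 -0.77249265]
```

View pics/m11.png

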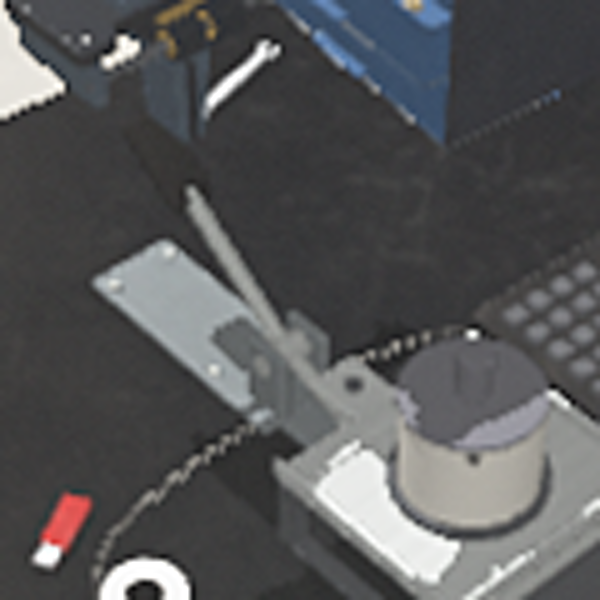

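The handle is back up and the tray is down. I compare the jack base with its earlier scene picture, numerically only.

```bash
python3 - <<'E'
from h import *
s=arm.camera("scene");c=cam(s);im=s["color"]
e=proj(c,[.56,.12,.12]).astype(int)
now=cv2.resize(im[e[1]-50:e[1]+50,e[0]-50:e[0]+50],(400,400),interpolation=cv2.INTER_CUBIC)
old=cv2.imread("pics/m9.png")[:400,:400]
for (x0,y0,x1,y1) in [(105,225,205,330),(200,280,300,370),(300,330,390,395)]:
    t=old[y0:y1,x0:x1];w=now[y0-20:min(y1+20,400),x0-20:min(x1+20,400)]
    r=cv2.matchTemplate(w,t,cv2.TM_CCOEFF_NORMED);_,v,_,l=cv2.minMaxLoc(r);print(v,(l[0]-20)/4,(l[1]-20)/4,"px shift")
p0=proj(c,[.56,.12,.06]);print(proj(c,[.56,.11,.06])-p0)
E
```

```text
0.9997325539588928 0.0 0.0 px shift
0.9645941257476807 0.0 0.0 px shift
0.9462356567382812 0.25 0.25 px shift
[1.76752964 1.78280634]
```

Emit:
{"api": "drive_tool", "payload": {
  "deltas": [
    {"slide": [1, 0, 12], "roll": 0, "grip": 1},
    {"slide": [1, 0, 12], "roll": 0, "grip": 1},
    {"slide": [4, 0, 10], "roll": 0, "grip": 1},
    {"slide": [4, 0, 10], "roll": 0, "grip": 1},
    {"slide": [4, 0, 12], "roll": 0, "grip": 1},
    {"slide": [3, 0, 12], "roll": 0, "grip": 1},
    {"slide": [3, 0, 12], "roll": 0, "grip": 1},
    {"slide": [2, 0, 12], "roll": 0, "grip": 1}
  ]
}}

```text
time: 22.1
tcp_pos: [0.5584, 0.1716, 0.262]
orientation: [[-0.087, 0.996, 0.001], [0.996, 0.087, 0.001], [0.001, 0.001, -1.0]]
ft_force: [-0.5, 4.2, 7.5]
width: 0.003
grip_force: 3.5
```

Emit:
{"api": "drive_tool", "payload": {
  "deltas": [
    {"slide": [1, 0, 10], "roll": 0, "grip": 1},
    {"slide": [1, 0, 5], "roll": 0, "grip": 1},
    {"slide": [1, 0, 2], "roll": 0, "grip": 1},
    {"slide": [0, 0, 0], "roll": 0, "grip": 1},
    {"slide": [0, 0, 0], "roll": 0, "grip": 1}
  ]
}}

```text
time: 22.6
tcp_pos: [0.5582, 0.1739, 0.2452]
orientation: [[-0.087, 0.996, 0.0], [0.996, 0.087, -0.0], [-0.0, 0.0, -1.0]]
ft_force: [1.1, -2.5, 6.3]
width: 0.0
grip_force: 3.1
```

Emit:
{"api": "drive_tool", "payload": {
  "deltas": [
    {"slide": [0, 0, 2], "roll": 0, "grip": 1},
    {"slide": [0, 0, 0], "roll": 0, "grip": 1},
    {"slide": [0, 0, 0], "roll": 0, "grip": 1},
    {"slide": [0, 0, 0], "roll": 0, "grip": 1},
    {"slide": [0, 0, 0], "roll": 0, "grip": 1}
  ]
}}

```text
time: 23.1
tcp_pos: [0.5582, 0.1739, 0.2436]
orientation: [[-0.087, 0.996, 0.001], [0.996, 0.087, -0.0], [-0.0, 0.001, -1.0]]
ft_force: [-2.4, -2.5, 12.5]
width: 0.007
grip_force: 6.1
```

Held at 12.5 N near the stop. I hand in.

```bash
python3 -c "
from cell import arm
print(arm.job_done())"
```

```text
the job is handed in; nothing more can be done
None
```

I seated the lid on the tub, set the jack under the lift pad, did one full pump and let the handle back up, then handed in at 23 s with the handle held down at about 12 N; no verdict came back, and I viewed 13 pictures where the limit was 10.

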